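# Set out the brioche under its dome with jams and sign

## Robot

A 6-joint arm with a two-finger parallel gripper is mounted at the origin on a cart in front of the work surface, level with it; the furniture and walls round the work are solid. World frame = base frame: x ahead of the robot, y to its left, z up, the work surface at z = 0. Lengths are in mm, angles in rad, forces in N, time in s.
With the tool pointing down it reaches from about 400 to 925 mm from the base axis. Payload 12.5 kg.
Tool frame: the origin (TCP) lies between the finger pads; the fingertips stand 11 mm ahead of it and the grasp point (between the pads) lies 8 mm behind it (env.tip_extent is the distance from the TCP to the fingertips, in mm); x points along the fingers, z is the direction in which the jaws open and shut, and the axes are right-handed (so a half turn about x gives the same grasp; the last joint's range is limited). The gripper opens to 95 mm and grips with 3 to 60 N. Pads are 20 mm wide; open, the fingers measure 119 mm over their backs; the gripper's body (75 mm by 180 mm) begins 59 mm behind the grasp point.
Start: joints at [1.163, 0.491, 1.559, -0, 1.092, -0.106], TCP at [185.757, 596.774, 225.661] pointing down, gripper open.
Joint ranges: [-3.1, 3.1], [-0.84, 2.19], [0.05, 2.79], [-1.13, 4.28], [0.06, 2.93], [-2.69, 2.69]. Speed limits (rad/s): [2.22, 2.22, 2.79, 3.14, 3.14, 3.14].

## Interface

Orientations are given as [roll, pitch, yaw] about the fixed x, y, z axes, in that order (R = Rz(yaw) Ry(pitch) Rx(roll)).
In Python, from cell import status, imaging, env gives the robot as it stands. The module is installed in compiled form; this text tells all that it offers.
- The arm moves only by the tool apply_moves, never from a script. Its argument "increments" is a list of rows, each a list of 5 numbers: the closure, from 0 (fully open) to 1 (shut), then the shift along the tool's x, y, z in mm, then the turn about the tool's x in degrees. A call has 1 to 10 rows; each row shifts and turns the commanded pose from where the row before left it, along the tool's axes as they then stand; what a row does not reach is not made up. A row lasts 1/10 s, in which the tool goes at most 50 mm and 8.59 degrees, less where a joint would pass 70% of its speed; a pose out of reach is approached as far as the arm can. A call with a gripper value outside its range is refused whole. The fingers move at their own pace and stop on an object; the grip force is fixed at half the most. Time passes only in rows, so rows that do not move let the fingers close. It gives the time, the measured TCP pose, the force and the opening at its end, in the units of the state.
- status.state(): the state, without advancing time (a new reading comes with each control period).
- imaging.read_camera(name): name is "scene" or "top"; returns a dict with "pixels" (480x640x3 uint8, red, green, blue), "fovy" (degrees; the focal length in pixels is half the picture's height over the tangent of half this angle, whatever the lens; pixels are square), "cx", "cy" (the principal point, pixels), "R" (3x3) and "t" (3): a world point X has camera coordinates R X + t. Camera axes: x right, y down, z forward; pixel columns grow to the right and rows downward; lengths in mm; the calibration is good to about 2 mm. A picture is of the moment at which its call begins. There is no depth.
- env.job_done(): hands the job in, once; it reports no verdict.
The state is a dict: "t": time; "joints": joint angles; "qvel": joint speeds; "tau": joint torques, N m; "eef_pos": TCP position; "tcp_rot": TCP orientation; "ft_force": force on the tool from outside, world axes, zero at the start; "moment": the same for the moment, N m; "opening": opening from 0.0 (shut) to 1.0 (fully open).
Only numpy, scipy, OpenCV 4.12 (cv2) and the standard library are available. Lean on these libraries where they do the work, as an engineer would, in place of code of your own. Each camera call takes 0.05 s, during which the arm holds its last target. There are 200 camera calls.

## Task

Set out the brioche for breakfast: put the bun in the middle of the round marble base and cover it with the glass dome, sitting level down inside the base's lip. Stand the two jam jars in the wells of the wooden caddy, with the blue-lidded jar in the well next to the marble base, so that it comes between the dome and the cream-lidded jar. Stand the little blackboard sign, its chalked front straight to the robot's side, on the sideboard centred in front of the marble base with a gap of about 3 cm, and leave the mug, the muffin and the pastry where they are and never tip the dome or a jar over.

Things in the scene. Friction and masses are not known exactly. Their poses are not given: they have to be found in the camera images.
- bun_center (a point): the coiled golden brioche bun, round, 66 mm across and 48 mm high; the point is its centre, half-way up (24 mm above its underside); z up. Soft-looking but rigid; grasp round its side
- dome_knob (a point): the clear glass dome with a brass knob: outside 106 mm across at its open rim, wall 3 mm, hollow and open below (space inside 100 mm wide, 70 mm high in the middle), about 0.3 kg. The point is the centre of the knob, on the dome's axis, 90 mm above its rim; the knob is 25 mm wide and 24 mm high (from 77 to 101 mm above the rim); lift it from above by the knob; z up
- blue_jar_center (a point): the jam jar with the dark blue lid (orange-yellow jam): round, 60 mm across, 70 mm high, about 0.2 kg; the point is its centre, 35 mm above its underside; z up
- cream_jar_center (a point): the jam jar with the cream-white lid (purple jam): same size, 60 mm across, 70 mm high, about 0.2 kg; the point is its centre, 35 mm above its underside; z up
- sign_center (a point): the little framed blackboard sign: a black panel in a pale wooden frame, 84 mm wide (its y), 10 mm thick (its x), standing upright in a wooden foot 44 mm deep (x) and 10 mm high; 66 mm high in all, about 0.09 kg. The point is its centre, 33 mm above its underside; its front, with a white chalk spiral, looks to -x; z up. Pinch the upright frame along its x, clear of the foot
- dome_base: the round white marble base of the dome, fixed: 144 mm across, with a raised lip round a recess 122 mm wide; the recess floor is 10 mm and the top of the lip 19 mm above the sideboard. Origin at the centre of its underside, on the sideboard top; x points away from the robot, y to the robot's left
- jar_caddy: the pale wooden two-jar caddy, fixed: a block 94 mm deep (x), 200 mm long (y) and 22 mm high with two round wells 75 mm wide and 12 mm deep (floors 10 mm above the sideboard), their centres at y = +50 mm and y = -50 mm from its origin, and a low brass pull on each end. It stands to the left or to the right of the marble base. Origin at the centre of its underside; x away from the robot, y along its length (to the robot's left)
- mug: bystander: a green mug, 79 mm across, 98 mm high, handle to its -y; origin on its underside
- muffin: bystander: a dark chocolate muffin in a silver fluted case behind the work, 80 mm across, 57 mm high (similar muffins stand farther back); origin at the centre of its underside
- pastry: bystander: a round glazed pastry with pale flakes behind the work, 94 mm across, 62 mm high; origin at the centre of its underside
Not all that is in view belongs to the job. Leave any pink look-alike of the part that bears blue_jar_center alone.

How it is judged:
By the outcome, as a careful person would: the job done as asked, in the order asked, and still so for the second after the job is handed in, with the robot touching nothing.
It also fails if it takes over 125 s, if anything falls off the work surface, if the arm or the gripper's body presses on something with over 40 N, if the wrist force passes 120 N, or if a joint passes its speed limit or range.

## Working session

There is one attempt and no reset: what is moved stays moved. The work goes in short steps, Python scripts to look and compute and a tool call to move; the robot and the scene stay as the last step left them, time stands still between calls to the robot, and variables do not carry over. Pictures are saved under pics/ and viewed, about 12 in all and at most 16, crops included, and the job is handed in when it is done.

Besides the shell and the picture viewer there is one more tool, called after "Emit:" as name(argument=value, ...) on one line, values as JSON. apply_moves: Moves the arm, as the interface text tells. Its arguments: {"type":"object","properties":{"increments":{"type":"array"}},"required":["increments"]}

```bash
mkdir -p pics
cat > h.py <<'E'
import numpy as np, cv2
from cell import status, imaging, env
def shot(name,fn=None):
    c=imaging.read_camera(name); 
    if fn: cv2.imwrite('pics/'+fn,c['pixels'][:,:,::-1])
    c['f']=240/np.tan(np.radians(c['fovy'])/2); return c
def ray(c,u,v,z):
    R=np.array(c['R']);t=np.array(c['t']); o=-R.T@t
    d=R.T@np.array([(u-c['cx'])/c['f'],(v-c['cy'])/c['f'],1]); return o+d*(z-o[2])/d[2]
def proj(c,X):
    p=np.array(c['R'])@np.array(X,float)+np.array(c['t']); return c['f']*p[:2]/p[2]+[c['cx'],c['cy']]
E
python3 - <<'E'
from h import *
for n in('top','scene'):
    c=shot(n,n+'1.png'); R=np.array(c['R']);print(n,c['fovy'],c['cx'],c['cy'],-R.T@np.array(c['t']),R.round(3).tolist())
print(status.state())
E
```

```text
top 43.536488495779274 319.67856797149625 241.06943188795387 [ 348.47966109   79.99204523 1546.47159299] [[0.027, -1.0, 0.004], [-0.989, -0.027, -0.146], [0.146, 0.0, -0.989]]
scene 49.79099945613641 312.89918245193087 229.94363339558234 [-103.47165165 -325.58735541  839.34236003] [[0.532, -0.847, 0.015], [-0.574, -0.373, -0.729], [0.623, 0.379, -0.684]]
{'t': 0.1, 'joints': array([ 1.16339340e+00,  4.91483283e-01,  1.55939837e+00, -5.19408792e-06,
        1.09170097e+00, -1.05594615e-01]), 'qvel': array([-0.00051212, -0.00064442, -0.00284348, -0.00180617, -0.0002223 ,
        0.0009537 ]), 'tau': array([ 2.56541527e-03, -6.13619471e+01, -2.58609062e+01,  6.93401322e-02,
        4.69871925e-02, -7.20318235e-05]), 'eef_pos': array([185.67229887, 596.56426959, 225.12672156]), 'tcp_rot': array([ 3.04065158,  1.56980634, -1.97354331]), 'ft_force': array([-0.28466832,  0.04822107, -0.97281363]), 'moment': array([-0.01614723, -0.0009899 ,  0.0397585 ]), 'opening': 1.004603556674562}
```

View pics/top1.png

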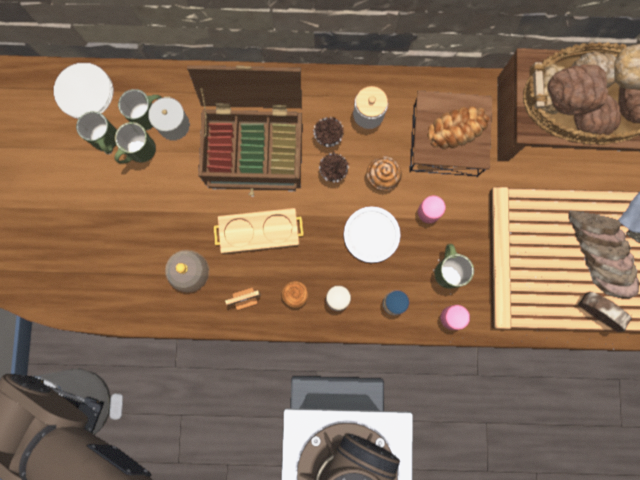

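View pics/scene1.png

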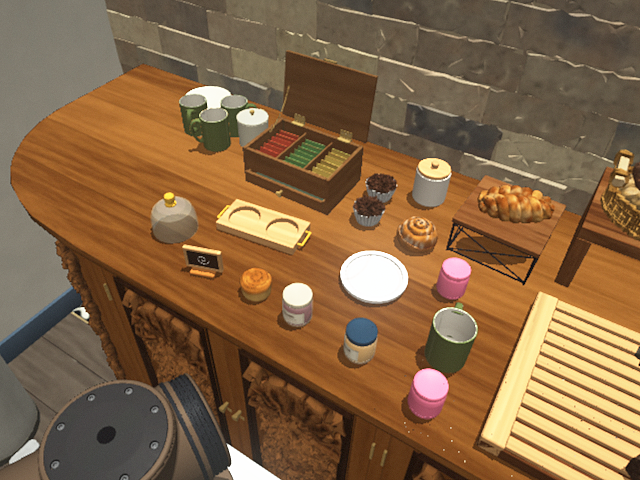

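The top view (up is +x, left is +y) shows the base at (372,235) and the caddy at (259,230), to the left of the base. The dome is at (187,271), the sign at (242,299) and slightly turned, the bun at (295,295), the cream jar at (338,298) and the blue jar at (397,303). The pink decoys are at (432,208) and (456,318). Next I measure them.

```bash
cat > m.py <<'E'
from h import *
def blob(c,win,lo,hi):
    u0,v0,u1,v1=win; hsv=cv2.cvtColor(c['pixels'],cv2.COLOR_RGB2HSV)[v0:v1,u0:u1]
    m=cv2.morphologyEx(cv2.inRange(hsv,lo,hi),cv2.MORPH_CLOSE,np.ones((3,3)))
    cs,_=cv2.findContours(m,cv2.RETR_EXTERNAL,cv2.CHAIN_APPROX_NONE)
    k=max(cs,key=cv2.contourArea)+np.array([u0,v0]); return k
def center(k): 
    e=cv2.fitEllipse(k); return e[0],e[1]
E
python3 - <<'E'
from m import *
c=shot('top'); s=shot('scene')
W={'blue':((375,282,420,325),(95,60,20),(125,255,255),70),
'cream':((318,280,360,318),(10,10,150),(40,120,255),70),
'bun':((275,275,315,315),(8,160,90),(25,255,255),24),
'base':((335,200,408,270),(0,0,150),(180,60,255),15),
'knob':((170,255,200,285),(18,150,120),(35,255,255),95),
'dome':((155,240,215,300),(0,0,60),(180,90,255),20),
'caddy':((205,200,315,262),(12,40,170),(40,170,255),22),
'sign':((215,280,270,318),(12,40,150),(40,200,255),66)}
im=c['pixels'][:,:,::-1].copy()
for n,(w,lo,hi,z) in W.items():
    k=blob(c,w,lo,hi); p,ax=center(k); r=cv2.minAreaRect(k)
    print(n,np.round(p,1),np.round(ax,1),'area',cv2.contourArea(k),'X',ray(c,*p,z).round(1),'rect',ray(c,*r[0],z).round(1),'corners',[ray(c,*q,z)[:2].round(0).tolist() for q in cv2.boxPoints(r)] if n in('caddy','sign') else '')
    cv2.drawContours(im,[k],-1,(0,255,0),1)
cv2.imwrite('pics/m1.png',cv2.resize(im[190:330,150:430],None,fx=2.8,fy=2.8,interpolation=cv2.INTER_CUBIC))
si=s['pixels'][:,:,::-1]
cv2.imwrite('pics/s2.png',cv2.resize(si[180:320,140:300],None,fx=4,fy=4,interpolation=cv2.INTER_CUBIC))
E
```

```text
blue [396.9 302. ] [21.2 21.7] area 359.5 X [ 421.3 -113.    70. ] rect [ 421.2 -113.2   70. ] corners 
cream [338.2 297. ] [23.8 24.4] area 455.5 X [429.4  31.   70. ] rect [429.4  31.5  70. ] corners 
bun [294.5 293.6] [22.3 23.2] area 389.5 X [437.5 140.2  24. ] rect [437.5 139.3  24. ] corners 
base [371.7 234.1] [55.1 56.4] area 2439.5 X [596.8 -53.6  15. ] rect [596.9 -53.1  15. ] corners 
knob [185.3 272.1] [5.6 6.8] area 2.0 X [478.  403.3  95. ] rect [483.7 407.3  95. ] corners 
dome [186.5 270.7] [40.2 42. ] area 1324.0 X [488.4 417.2  20. ] rect [487.6 417.   20. ] corners 
caddy [257.5 223.4] [ 53.6 113.8] area 4053.0 X [615.3 241.4  22. ] rect [613.2 233.2  22. ] corners [[668.0, 381.0], [693.0, 99.0], [559.0, 87.0], [535.0, 366.0]]
sign [243.  297.9] [18.8 31.4] area 394.5 X [421.  264.3  66. ] rect [419.3 266.3  66. ] corners [[426.0, 315.0], [455.0, 234.0], [413.0, 218.0], [384.0, 299.0]]
```

View pics/m1.png

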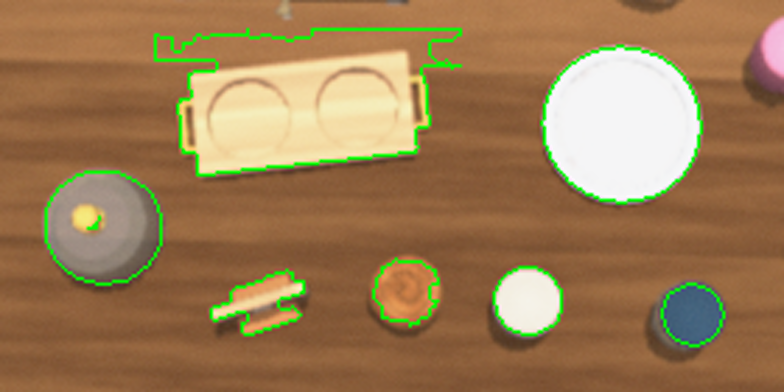

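View pics/s2.png

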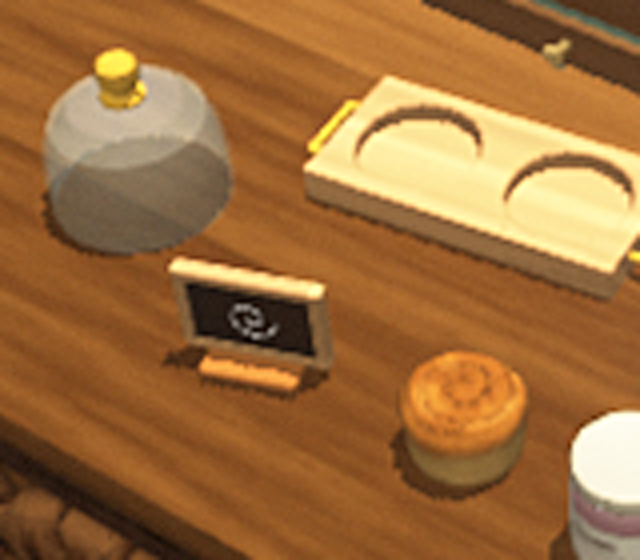

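```bash
cat >> h.py <<'E'
from scipy.spatial.transform import Rotation as Ro
def pose():
    s=status.state(); return s['eef_pos'],Ro.from_euler('xyz',s['tcp_rot']).as_matrix(),s
def plan(*targets):
    """targets (x,y,z,jawdeg or None): print tool-frame shift (before turn) and turn"""
    p,R,s=pose(); print('t %.2f'%s['t'],'p',p.round(1),'jaw %.1f'%np.degrees(np.arctan2(R[1,2],R[0,2])),'tilt',R[:,0].round(3),'open %.3f'%s['opening'],'F',s['ft_force'].round(1),'q6 %.2f'%s['joints'][5])
    for x,y,z,j in targets:
        d=R.T@(np.array([x,y,z])-p); cur=np.degrees(np.arctan2(R[1,2],R[0,2]))
        turn=0 if j is None else -(((j-cur)+90)%180-90)
        print(' to',(x,y,z,j),'shift',d.round(1),'turn',round(turn,1))
        if j is not None:
            R=R@Ro.from_euler('x',turn,degrees=True).as_matrix()
        p=np.array([x,y,z])
E
python3 - <<'E'
from h import *
c=shot('top')
g=lambda X,Y,z: ray(c,150+X/2.8-.3,190+Y/2.8-.3,z)[:2].round(1)
for n,X,Y,z in[('capTL',189,75,22),('TR',407,52,22),('BR',416,153,22),('BL',198,177,22),('wellL',249,118,22),('wellR',358,107,22),('base',622,125,19),('sgnL',211,314,66),('sgnR',305,287,66),('signmid',258,300,66),('knob',86,217,95),('bun24',406,294,24),('bun48',406,288,48),('blue',692,314,70),('cream',528,301,70)]: print(n,g(X,Y,z))
s=shot('scene'); h=lambda X,Y,z: ray(s,140+X/4-.4,180+Y/4-.4,z)[:2].round(1)
print('scene: knob',h(120,70,95),'signtop',h(250,279,66),'bun top',h(465,388,48),'caddyTL',h(387,77,22))
for n,u,v,z in[('blue',362,332,70),('cream',297.5,299,70),('base',374,277,19)]: print(n,ray(s,u,v,z).round(1))
plan((437,140,200,90))
E
```

```text
capTL [630.5 345.9]
TR [657.6 146. ]
BR [563.7 134.7]
BL [536.1 332.8]
wellL [591.9 288.9]
wellR [604.9 189.3]
base [595.4 -53.7]
sgnL [410.2 307.9]
sgnR [436.1 226.7]
signmid [423.6 267.4]
knob [489.6 415.7]
bun24 [434.7 139.5]
bun48 [438.7 138.7]
blue [ 421.5 -112.8]
cream [428.9  30.8]
scene: knob [489.8 413. ] signtop [423.6 265.4] bun top [435.8 136.2] caddyTL [632.2 344.2]
blue [ 417.6 -116.3   70. ]
cream [418.1  22.9  70. ]
base [590.3 -57.3  19. ]
t 0.30 p [185.7 596.7 225.4] jaw 72.7 tilt [-0. -0. -1.] open 1.000 F [-0.6 -0.3 -0.4] q6 -0.11
 to (437, 140, 200, 90) shift [  25.5 -375.7 -361.4] turn -17.3
```

Emit:
apply_moves(increments=[[0,0,0,0,-6],[0,0,0,0,-6],[0,0,0,0,-5.3],[0,5,-21,-38,0],[0,5,-21,-38,0],[0,5,-21,-38,0],[0,5,-21,-38,0],[0,5,-21,-38,0],[0,5,-21,-38,0],[0,5,-21,-38,0]])

```text
t: 1.3
eef_pos: [333.3, 329.3, 190.6]
tcp_rot: [-0.895, 1.57, 0.677]
ft_force: [0.4, 0.0, -0.6]
opening: 1.002
```

Emit:
apply_moves(increments=[[0,5,-21,-38,0],[0,5,-21,-38,0],[0,5,-21,-38,0],[0,5,-21,-38,0],[0,5,-21,-38,0],[0,0,0,0,0],[0,0,0,0,0]])

```text
t: 2.0
eef_pos: [438.0, 140.2, 165.5]
tcp_rot: [1.263, 1.57, 2.832]
ft_force: [0.1, 0.3, -0.5]
opening: 1.003
```

```bash
sed -i 's/^        d=R.T@(np.array(\[x,y,z\])-p); cur/        cur/; s/^        print(. to.*$//' h.py
cat >> h.py <<'E'
        print(' to',(x,y,z,j),'turn',round(turn,1),'then shift',(R.T@(np.array([x,y,z])-p0)).round(1))
        p0=p
E
sed -i "s/^        p=np.array(\[x,y,z\])$/        p0=p; p=np.array([x,y,z])/; /^        p0=p$/d" h.py
python3 - <<'E'
from h import *
plan((437,138,130,90),(437,138,24,90))
c=shot('top'); cv2.imwrite('pics/a.png',cv2.resize(c['pixels'][190:340,200:420,::-1],None,fx=3,fy=3))
E
```

```text
t 2.00 p [438.  140.2 165.5] jaw 89.9 tilt [-0.  0. -1.] open 1.003 F [ 0.1  0.3 -0.5] q6 -1.40
 to (437, 138, 130, 90) turn -0.1 then shift [35.5  0.9 -2.2]
 to (437, 138, 24, 90) turn -0.0 then shift [106.  -0.  -0.]
```

View pics/a.png

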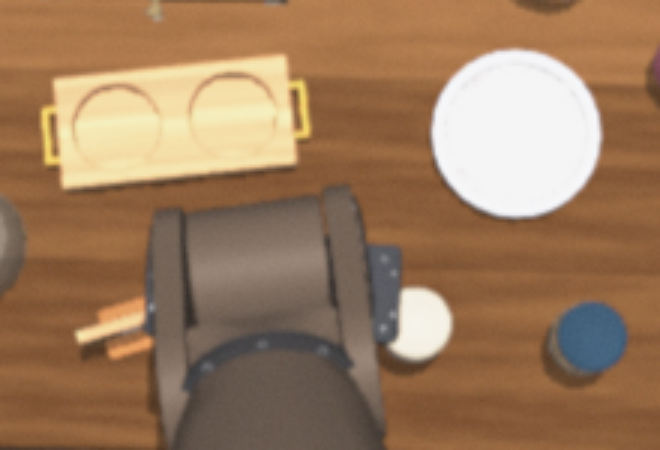

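The arm reached the commanded position, and the gripper body is long along y, clear of everything. I descend onto the bun.

Emit:
apply_moves(increments=[[0,30,1,-2,0],[0,30,0,0,0],[0,30,0,0,0],[0,25,0,0,0],[0,15,0,0,0],[0,10,0,0,0],[0,0,0,0,0],[0.6,0,0,0,0],[0.6,0,0,0,0],[0.6,0,0,0,0]])

```text
t: 3.05
eef_pos: [437.1, 139.0, 26.4]
tcp_rot: [-1.344, 1.569, 0.227]
ft_force: [-0.4, -0.2, -0.1]
opening: 0.804
```

Emit:
apply_moves(increments=[[0.6,0,0,0,0],[0.6,0,0,0,0],[0.6,0,0,0,0],[0.6,0,0,0,0],[0.6,0,0,0,0]])

```text
t: 3.55
eef_pos: [437.1, 138.7, 26.1]
tcp_rot: [-1.36, 1.57, 0.211]
ft_force: [-0.8, -1.8, 6.6]
opening: 0.668
```

Run:
```python
from h import *
plan((437,138,110,90))
s=shot('scene'); cv2.imwrite('pics/b.png',cv2.resize(s['pixels'][170:350,150:350,::-1],None,fx=3,fy=3))
```

```text
t 3.55 p [437.1 138.7  26.1] jaw 90.0 tilt [ 0.001  0.    -1.   ] open 0.668 F [-0.8 -1.8  6.6] q6 -1.41
 to (437, 138, 110, 90) turn -0.0 then shift [-83.9  -0.   -0.7]
```

View pics/b.png

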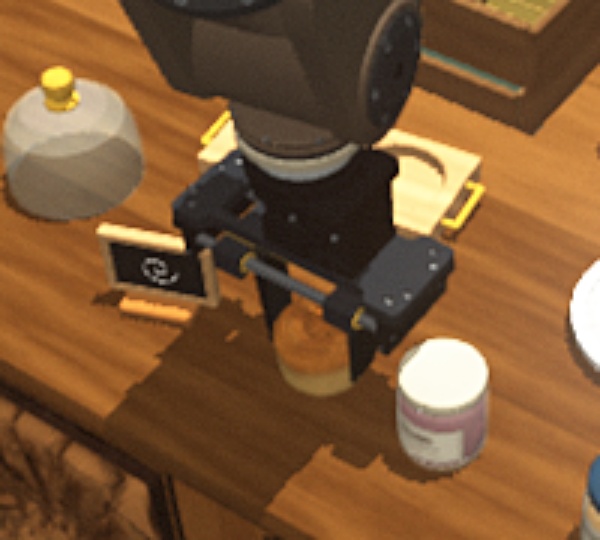

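Opening 0.668 (63 mm) shows the bun is held. I lift it, carry it to the base and lower it.

Emit:
apply_moves(increments=[[0.6,-10,0,0,0],[0.6,-25,0,0,0],[0.6,-30,0,0,0],[0.6,-30,0,0,0],[0.6,0,-20,-24,0],[0.6,0,-20,-24,0],[0.6,0,-20,-24,0],[0.6,0,-20,-24,0],[0.6,0,-20,-24,0],[0.6,0,-20,-24,0]])

```text
t: 4.6
eef_pos: [557.4, -6.3, 121.3]
tcp_rot: [-0.965, 1.571, 0.605]
ft_force: [1.2, -0.3, -0.3]
opening: 0.67
```

Emit:
apply_moves(increments=[[0.6,0,-20,-24,0],[0.6,0,-19,-24,0],[0.6,0,0,0,0],[0.6,0,0,0,0]])

```text
t: 5.0
eef_pos: [595.4, -53.3, 120.7]
tcp_rot: [1.117, 1.57, 2.687]
ft_force: [0.1, 0.1, -0.8]
opening: 0.667
```

Run:
```python
from h import *
plan((596,-54,60,90),(596,-54,37,90))
c=shot('top');s=shot('scene'); cv2.imwrite('pics/c.png',np.hstack([cv2.resize(s['pixels'][190:330,290:460,::-1],None,fx=2.35,fy=2.35),cv2.resize(c['pixels'][170:310,290:460,::-1],None,fx=2.35,fy=2.35)]))
```

```text
t 5.00 p [595.4 -53.3 120.7] jaw 89.9 tilt [-0.001  0.    -1.   ] open 0.667 F [ 0.1  0.1 -0.8] q6 -1.77
 to (596, -54, 60, 90) turn -0.1 then shift [60.7 -0.7 -0.7]
 to (596, -54, 37, 90) turn -0.0 then shift [23. -0. -0.]
```

View pics/c.png

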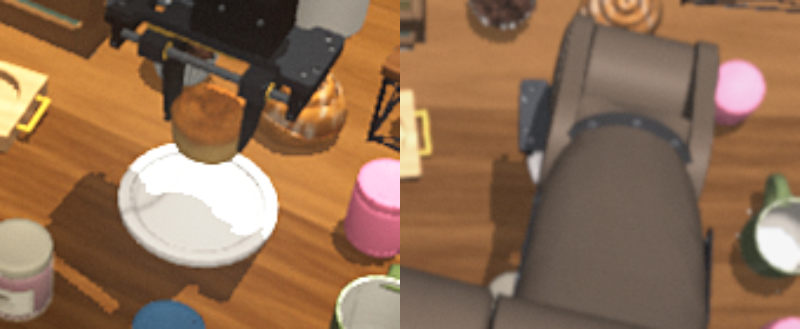

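The bun hangs over the plate. I lower it, release, and rise.

Emit:
apply_moves(increments=[[0.6,25,0,-1,0],[0.6,25,0,0,0],[0.6,20,0,0,0],[0.6,8,0,0,0],[0.6,5,0,0,0],[0.6,1,0,0,0],[0.6,0,0,0,0],[0.15,0,0,0,0],[0.15,0,0,0,0],[0.15,0,0,0,0]])

```text
t: 6.1
eef_pos: [596.0, -54.2, 37.1]
tcp_rot: [-1.631, 1.57, -0.06]
ft_force: [-0.5, -0.4, -0.6]
opening: 0.833
```

Emit:
apply_moves(increments=[[0.15,0,0,0,0],[0.15,-10,0,0,0],[0.15,-25,0,0,0],[0,-35,0,0,0],[0,-35,0,0,0],[0,-35,0,0,0],[0,0,8,38,0],[0,0,8,38,0],[0,0,8,38,0],[0,0,8,38,0]])

```text
t: 7.1
eef_pos: [563.3, 99.1, 177.6]
tcp_rot: [-1.406, 1.57, 0.165]
ft_force: [0.7, -0.2, -0.1]
opening: 0.996
```

Emit:
apply_moves(increments=[[0,0,8,38,0],[0,0,8,38,0],[0,0,8,38,0],[0,0,8,38,0],[0,0,8,38,0],[0,0,0,0,0]])

```text
t: 7.7
eef_pos: [522.6, 291.4, 177.4]
tcp_rot: [-0.59, 1.57, 0.984]
ft_force: [-0.0, -1.0, -0.2]
opening: 1.004
```

Run:
```python
from m import *
plan((490,414.5,150,90),(490,414.5,91,90))
c=shot('top');s=shot('scene')
k=blob(c,(345,205,400,265),(5,120,60),(28,255,255)); p,ax=center(k); print('top bun',p,ax,ray(c,*p,58-10),cv2.contourArea(k))
b=blob(c,(335,200,408,270),(0,0,150),(180,60,255)); p,ax=center(b); print('base',p,ax,ray(c,*p,19))
k=blob(s,(335,220,415,300),(5,120,60),(28,255,255)); x,y,w,h=cv2.boundingRect(k); print('scene bun',x,y,w,h, ray(s,x+w/2,y+h/2,34))
b=blob(s,(330,245,415,305),(0,0,150),(180,70,255)); p,ax=center(cv2.convexHull(b)); print(p,ax,ray(s,*p,17))
cv2.imwrite('pics/d.png',np.hstack([cv2.resize(s['pixels'][190:330,290:460,::-1],None,fx=2.35,fy=2.35),cv2.resize(c['pixels'][170:310,290:460,::-1],None,fx=2.35,fy=2.35)]))
```

```text
t 7.70 p [522.6 291.4 177.4] jaw 90.2 tilt [ 0.001  0.001 -1.   ] open 1.004 F [-0.  -1.  -0.2] q6 -1.18
 to (490, 414.5, 150, 90) turn 0.2 then shift [ 27.5  32.6 123. ]
 to (490, 414.5, 91, 90) turn -0.0 then shift [59.   0.  -0.1]
top bun (373.5478210449219, 232.97232055664062) (22.468048095703125, 23.259323120117188) [594.32257723 -55.37296588  48.        ] 409.0
base (371.6548767089844, 234.08676147460938) (55.230735778808594, 56.42499923706055) [596.03944123 -53.16016074  19.        ]
scene bun 335 220 80 80 [622.22298991 -41.66882096  34.        ]
(373.65509033203125, 276.2680969238281) (52.37685012817383, 68.48991394042969) [593.41841614 -55.06640288  17.        ]
```

View pics/d.png

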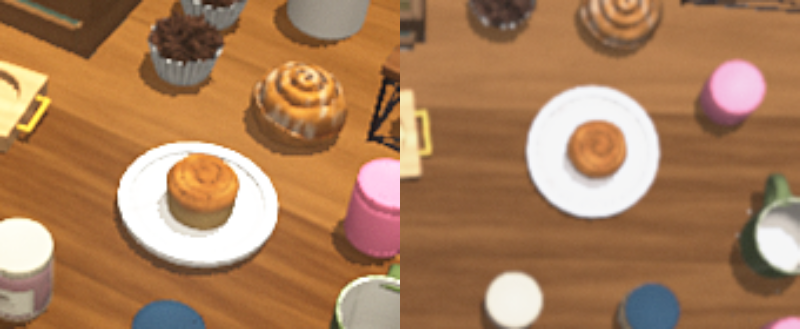

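The bun is centred on the base to about 2 mm in both views. While moving to the dome I refine the knob position.

Run:
```python
from m import *
from scipy.optimize import least_squares
c=shot('top');s=shot('scene'); P=[]
for cam,w in((c,(172,258,196,284)),(s,(155,185,185,212))):
    k=blob(cam,w,(19,170,110),(35,255,255)); x,y,ww,h=cv2.boundingRect(k); m=cv2.moments(k); p=(m['m10']/m['m00'],m['m01']/m['m00']); P.append(p)
    print(p,(x,y,ww,h),cv2.contourArea(k),ray(cam,*p,93).round(1))
r=least_squares(lambda X:np.r_[proj(c,X)-P[0],proj(s,X)-P[1]],[490,414,90]); print(r.x.round(1),r.fun.round(2))
```

```text
Traceback (most recent call last):
  File "m.py", line 6, in blob
    k=max(cs,key=cv2.contourArea)+np.array([u0,v0]); return k
      ~~~^^^^^^^^^^^^^^^^^^^^^^^^
ValueError: max() iterable argument is empty
```

Emit:
apply_moves(increments=[[0,0,8,30,0],[0,0,8,30,0],[0,0,8,31,0],[0,9,8,32,0],[0,9,0,0,0],[0,9,0,0,0],[0,0,0,0,0]])

```text
t: 8.6
eef_pos: [491.9, 409.1, 148.4]
tcp_rot: [2.21, 1.568, -2.504]
ft_force: [-0.1, -0.7, -0.1]
opening: 0.998
```

Run:
```python
from m import *
s=shot('scene')
for S in(130,170):
    k=blob(s,(155,185,185,212),(15,S,90),(38,255,255)); m=cv2.moments(k);p=(m['m10']/m['m00'],m['m01']/m['m00'])
    print(p,cv2.boundingRect(k),cv2.contourArea(k),ray(s,*p,90).round(1))
plan((490,414,91,90))
cv2.imwrite('pics/e.png',cv2.resize(s['pixels'][110:270,110:290,::-1],None,fx=3.3,fy=3.3))
```

```text
(168.8279569892473, 195.17783291976838) (155, 185, 26, 22) 201.5 [497.8 424.2  90. ]
(168.78659611992944, 194.87654320987653) (155, 185, 26, 22) 189.0 [498.6 425.   90. ]
t 8.65 p [492.3 409.3 149.2] jaw 89.9 tilt [-0.001 -0.001 -1.   ] open 0.999 F [ 0.7 -0.7  0.2] q6 -0.98
 to (490, 414, 91, 90) turn -0.1 then shift [58.2  2.2  4.7]
```

View pics/e.png

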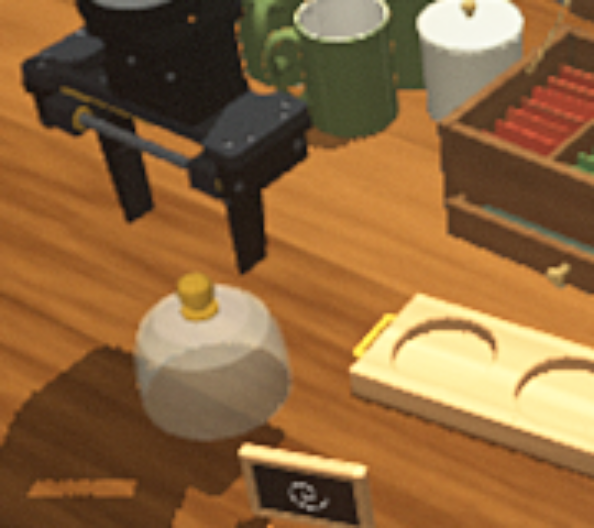

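The knob is at pixel (169.0,198.7) in the scene view, with its top at (168.7,194.8). The gripper is above and slightly behind it.

Run:
```python
from h import *
s=shot('scene')
print(ray(s,169,198.7,90),ray(s,168.7,194.8,101))
c=shot('top')
# first top view knob blob centre in m1 crop: (86,217)
print(ray(c,180.4,267.2,98))
```

```text
[488.87141548 415.12254235  90.        ] [489.83208809 414.33650508 101.        ]
[489.33336006 415.08789046  98.        ]
```

Three estimates agree on (489,415). I descend to TCP z = 91.

Emit:
apply_moves(increments=[[0,20,3,5.5,0],[0,15,0,0,0],[0,12,0,0,0],[0,8,0,0,0],[0,3,0,0,0],[0,0,0,0,0],[0.85,0,0,0,0],[0.85,0,0,0,0],[0.85,0,0,0,0],[0.85,0,0,0,0]])

```text
t: 9.75
eef_pos: [488.8, 416.4, 91.9]
tcp_rot: [-0.875, 1.57, 0.696]
ft_force: [-1.0, -1.0, -0.2]
opening: 0.718
```

Emit:
apply_moves(increments=[[0.85,0,0,0,0],[0.85,0,0,0,0],[0.85,0,0,0,0],[0.85,0,0,0,0],[0.85,0,0,0,0],[0.85,0,0,0,0],[0.85,0,0,0,0],[0.85,0,0,0,0]])

```text
t: 10.55
eef_pos: [488.8, 416.5, 91.8]
tcp_rot: [-0.678, 1.57, 0.893]
ft_force: [-0.0, 2.2, 0.2]
opening: 0.24
```

Opening 0.24 is about 23 mm (the bun also read ~2.5 mm small), so the knob is held. I lift gently.

Emit:
apply_moves(increments=[[0.85,-3,0,0,0],[0.85,-7,0,0,0],[0.85,-15,0,0,0],[0.85,-20,0,0,0],[0.85,-20,0,0,0],[0.85,-20,0,0,0],[0.85,-15,0,0,0],[0.85,-7,0,0,0],[0.85,-3,0,0,0],[0.85,0,0,0,0]])

```text
t: 11.55
eef_pos: [488.7, 416.2, 201.8]
tcp_rot: [-0.816, 1.571, 0.755]
ft_force: [-0.4, 0.1, -1.5]
opening: 0.242
```

Run:
```python
from h import *
plan((595.5,-54,202,90))
s=shot('scene')
cv2.imwrite('pics/f.png',cv2.resize(s['pixels'][90:270,110:290,::-1],None,fx=3,fy=3))
```

```text
t 11.55 p [488.7 416.2 201.8] jaw 90.0 tilt [ 0.  0. -1.] open 0.242 F [-0.4  0.1 -1.5] q6 -0.97
 to (595.5, -54, 202, 90) turn 0.0 then shift [-2.000e-01 -1.068e+02 -4.702e+02]
```

View pics/f.png

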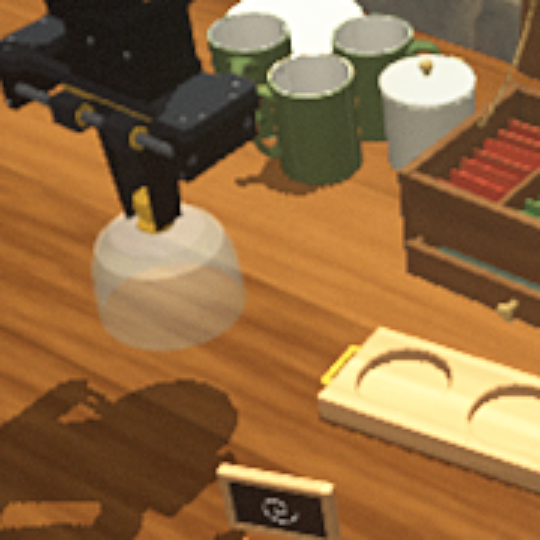

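The dome hangs level. I carry it over the base.

Emit:
apply_moves(increments=[[0.85,0,-2.3,-10,0],[0.85,0,-4.5,-20,0],[0.85,0,-6.8,-30,0],[0.85,0,-6.8,-30,0],[0.85,0,-6.8,-30,0],[0.85,0,-6.8,-30,0],[0.85,0,-6.8,-30,0],[0.85,0,-6.8,-30,0],[0.85,0,-6.8,-30,0],[0.85,0,-6.8,-30,0]])

```text
t: 12.6
eef_pos: [549.9, 144.4, 201.1]
tcp_rot: [1.753, 1.57, -2.959]
ft_force: [0.4, 0.1, -2.4]
opening: 0.244
```

Emit:
apply_moves(increments=[[0.85,0,-6.8,-30,0],[0.85,0,-6.8,-30,0],[0.85,0,-6.8,-30,0],[0.85,0,-6.8,-30,0],[0.85,0,-6.8,-30,0],[0.85,0,-5.7,-25,0],[0.85,0,-3.4,-15,0],[0.85,0,-2.3,-10,0],[0.85,0,0,0,0],[0.85,0,0,0,0]])

```text
t: 13.6
eef_pos: [595.2, -53.1, 201.5]
tcp_rot: [0.787, 1.57, 2.358]
ft_force: [0.5, 0.2, -3.0]
opening: 0.242
```

Run:
```python
from h import *
plan((595.5,-54,125,90),(595.5,-54,102,90))
s=shot('scene')
cv2.imwrite('pics/g.png',cv2.resize(s['pixels'][130:310,290:470,::-1],None,fx=3,fy=3))
```

```text
t 13.60 p [595.2 -53.1 201.5] jaw 90.0 tilt [-0.  0. -1.] open 0.242 F [ 0.5  0.2 -3. ] q6 -1.77
 to (595.5, -54, 125, 90) turn 0.0 then shift [76.5 -0.3 -1. ]
 to (595.5, -54, 102, 90) turn 0.0 then shift [23. -0. -0.]
```

View pics/g.png

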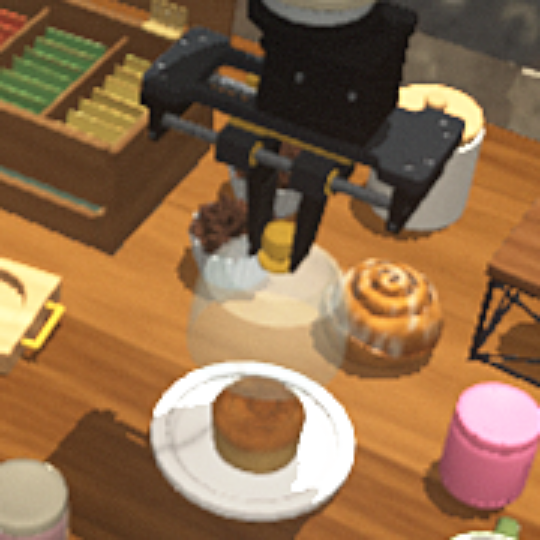

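The dome is level above the bun. I lower it in stages.

Emit:
apply_moves(increments=[[0.85,10,0,-1,0],[0.85,20,0,0,0],[0.85,20,0,0,0],[0.85,20,0,0,0],[0.85,12,0,0,0],[0.85,7,0,0,0],[0.85,4,0,0,0],[0.85,3,0,0,0],[0.85,0,0,0,0]])

```text
t: 14.55
eef_pos: [595.6, -54.6, 105.8]
tcp_rot: [-1.584, 1.57, -0.013]
ft_force: [0.2, 0.0, -1.6]
opening: 0.242
```

Emit:
apply_moves(increments=[[0.85,2,0,0,0],[0.85,1.5,0,0,0],[0.85,0.5,0,0,0],[0.85,0,0,0,0]])

```text
t: 14.95
eef_pos: [595.5, -54.6, 101.8]
tcp_rot: [-1.295, 1.57, 0.276]
ft_force: [-0.4, -0.3, -2.6]
opening: 0.242
```

Emit:
apply_moves(increments=[[0.85,0.7,0,0,0],[0.85,0.5,0,0,0],[0.85,0,0,0,0]])

```text
t: 15.25
eef_pos: [595.7, -54.3, 101.4]
tcp_rot: [-1.273, 1.57, 0.298]
ft_force: [-1.9, 3.7, 8.4]
opening: 0.242
```

There is contact at the expected seating height (101.4 against 101.8 expected). I release and go to the blue jar.

Emit:
apply_moves(increments=[[0.7,0,0,0,0],[0.5,0,0,0,0],[0.3,0,0,0,0],[0.3,0,0,0,0],[0.2,0,0,0,0],[0,-10,0,0,0],[0,-25,0,0,0],[0,-30,0,0,0],[0,-30,0,0,0],[0,0,20,-7,0]])

```text
t: 16.25
eef_pos: [578.0, -61.7, 199.8]
tcp_rot: [-1.764, 1.563, -0.192]
ft_force: [-0.5, -0.6, -0.7]
opening: 0.976
```

Emit:
apply_moves(increments=[[0,0,30,-10,0],[0,0,30,-10,0],[0,0,30,-11,0],[0,0,30,-11,0],[0,0,25,-8,0],[0,0,10,-3,0],[0,0,0,0,0],[0,0,0,0,0]])

```text
t: 17.05
eef_pos: [421.4, -114.8, 195.9]
tcp_rot: [-1.846, 1.569, -0.275]
ft_force: [0.1, 0.1, 0.3]
opening: 1.001
```

Run:
```python
from m import *
plan((421,-114,110,90),(421,-114,38,90))
c=shot('top');s=shot('scene')
k=blob(s,(330,310,395,350),(95,60,20),(125,255,255)); p,ax=center(k); print('blue lid scene',p,ax,ray(s,*p,68).round(1))
cv2.imwrite('pics/i.png',np.hstack([cv2.resize(s['pixels'][200:400,290:460,::-1],None,fx=2.35,fy=2.35),cv2.resize(c['pixels'][170:370,290:460,::-1],None,fx=2.35,fy=2.35)]))
```

```text
t 17.05 p [ 421.4 -114.8  195.9] jaw 90.0 tilt [ 0.001 -0.    -1.   ] open 1.001 F [0.1 0.1 0.3] q6 -1.99
 to (421, -114, 110, 90) turn -0.0 then shift [85.9  0.6  0.8]
 to (421, -114, 38, 90) turn -0.0 then shift [72.   0.1  0. ]
blue lid scene (361.4044189453125, 331.48626708984375) (26.93450927734375, 30.225574493408203) [ 419.4 -114.3   68. ]
```

View pics/i.png

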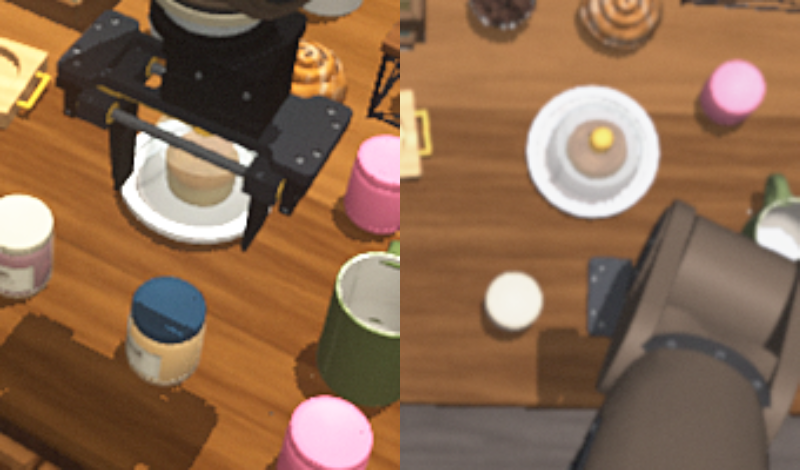

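The dome sits inside the lip, centred over the bun, and the gripper is above the blue jar. I descend and grip.

Emit:
apply_moves(increments=[[0,30,1,0.5,0],[0,35,0,0,0],[0,35,0,0,0],[0,30,0,0,0],[0,18,0,0,0],[0,9,0,0,0],[0,0,0,0,0],[0.6,0,0,0,0],[0.6,0,0,0,0],[0.6,0,0,0,0]])

```text
t: 18.15
eef_pos: [419.9, -114.3, 39.2]
tcp_rot: [-1.93, 1.569, -0.359]
ft_force: [0.3, -0.9, -0.4]
opening: 0.804
```

Emit:
apply_moves(increments=[[0.6,0,0,0,0],[0.6,0,0,0,0],[0.6,0,0,0,0],[0.6,0,0,0,0],[0.6,0,0,0,0]])

```text
t: 18.65
eef_pos: [419.5, -114.1, 38.8]
tcp_rot: [-1.445, 1.57, 0.126]
ft_force: [-0.5, 1.6, 6.1]
opening: 0.616
```

Opening 0.616 (58.5 mm) shows the jar is held. I lift it and carry it to the well next to the base.

Emit:
apply_moves(increments=[[0.6,-5,0,0,0],[0.6,-15,0,0,0],[0.6,-30,0,0,0],[0.6,-35,0,0,0],[0.6,-35,0,0,0],[0.6,0,-8,14,0],[0.6,0,-17,28,0],[0.6,0,-17,28,0],[0.6,0,-17,28,0],[0.6,0,-17,28,0]])

```text
t: 19.65
eef_pos: [495.7, 13.0, 158.6]
tcp_rot: [1.522, 1.571, 3.093]
ft_force: [0.3, -0.6, -2.8]
opening: 0.617
```

Emit:
apply_moves(increments=[[0.6,0,-17,28,0],[0.6,0,-17,28,0],[0.6,0,-17,28,0],[0.6,0,-17,28,0],[0.6,0,-17,28,0],[0.6,0,-16,25,0],[0.6,0,-7.5,12.5,0],[0.6,0,0,0,0],[0.6,0,0,0,0]])

```text
t: 20.55
eef_pos: [603.2, 188.7, 158.1]
tcp_rot: [1.878, 1.57, -2.834]
ft_force: [-0.1, 0.2, -1.9]
opening: 0.615
```

Run:
```python
from m import *
plan((604,189.5,60,90),(604,189.5,49,90))
s=shot('scene')
cv2.imwrite('pics/j.png',cv2.resize(s['pixels'][100:300,190:390,::-1],None,fx=3,fy=3))
```

```text
t 20.55 p [603.2 188.7 158.1] jaw 90.0 tilt [-0.001 -0.    -1.   ] open 0.615 F [-0.1  0.2 -1.9] q6 -1.37
 to (604, 189.5, 60, 90) turn 0.0 then shift [98.1 -0.9  0.8]
 to (604, 189.5, 49, 90) turn 0.0 then shift [11. -0.  0.]
```

View pics/j.png

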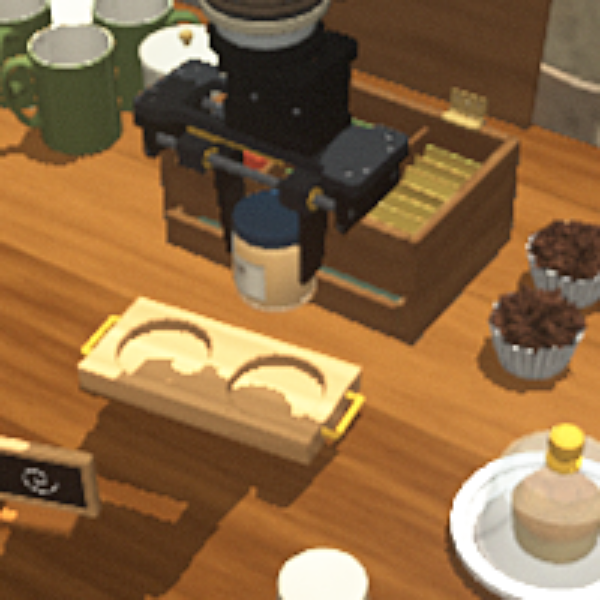

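The blue jar hangs over the right-hand well. I lower it with a force check.

Emit:
apply_moves(increments=[[0.6,20,-1,1,0],[0.6,30,0,0,0],[0.6,25,0,0,0],[0.6,15,0,0,0],[0.6,7,0,0,0],[0.6,5,0,0,0],[0.6,4,0,0,0],[0.6,0,0,0,0]])

```text
t: 21.4
eef_pos: [605.1, 190.3, 52.8]
tcp_rot: [-1.283, 1.57, 0.288]
ft_force: [-0.9, -0.7, -2.2]
opening: 0.611
```

Emit:
apply_moves(increments=[[0.6,2,0,0,0],[0.6,1,0,0,0],[0.6,0,0,0,0]])

```text
t: 21.7
eef_pos: [604.9, 190.4, 49.6]
tcp_rot: [-1.038, 1.571, 0.533]
ft_force: [0.1, -0.6, -2.0]
opening: 0.615
```

Emit:
apply_moves(increments=[[0.6,0.8,0,0,0],[0.6,0.3,0,0,0],[0.4,0,0,0,0],[0.2,0,0,0,0],[0.1,0,0,0,0],[0.1,0,0,0,0],[0,-10,0,0,0],[0,-30,0,0,0],[0,-40,0,0,0],[0,-40,0,0,0]])

```text
t: 22.7
eef_pos: [604.7, 190.3, 170.2]
tcp_rot: [1.586, 1.57, -3.127]
ft_force: [0.9, -1.1, -0.5]
opening: 0.998
```

Emit:
apply_moves(increments=[[0,-10,10,-9,0],[0,0,28,-25,0],[0,0,28,-25,0],[0,0,28,-25,0],[0,0,28,-25,0],[0,0,28,-25,0],[0,0,25,-25,0],[0,0,0,0,0],[0,0,0,0,0]])

```text
t: 23.6
eef_pos: [429.9, 31.0, 178.7]
tcp_rot: [-1.483, 1.57, 0.086]
ft_force: [-1.0, -0.2, 0.3]
opening: 0.998
```

Run:
```python
from m import *
c=shot('top');s=shot('scene')
for n,cam,w in(('scene',s,(270,275,330,335)),('top',c,(318,280,360,318))):
  for z in(70,):
    try:
        k=blob(cam,w,(10,5,170),(45,90,255)); p,ax=center(k); print(n,p,ax,ray(cam,*p,z).round(1))
    except Exception as e: print(n,e)
k=blob(c,(270,205,305,245),(95,60,20),(125,255,255)); p,ax=center(k); print('blue top',p,ax,ray(c,*p,80).round(1))
plan((429,30,110,90),(429,30,38,90))
cv2.imwrite('pics/k.png',np.hstack([cv2.resize(s['pixels'][150:350,220:390,::-1],None,fx=2.35,fy=2.35),cv2.resize(c['pixels'][170:370,220:390,::-1],None,fx=2.35,fy=2.35)]))
```

```text
scene (297.3365173339844, 293.9676208496094) (22.475175857543945, 29.18281364440918) [428.3  30.   70. ]
top max() iterable argument is empty
blue top (277.3141174316406, 223.86517333984375) (17.517351150512695, 21.289920806884766) [605.3 186.1  80. ]
t 23.70 p [430.6  31.6 178.4] jaw 90.0 tilt [ 0.001  0.    -1.   ] open 0.999 F [-0.3  0.4 -0.5] q6 -1.65
 to (429, 30, 110, 90) turn 0.0 then shift [68.4  1.6 -1.6]
 to (429, 30, 38, 90) turn 0.0 then shift [72.   0.1 -0. ]
```

View pics/k.png

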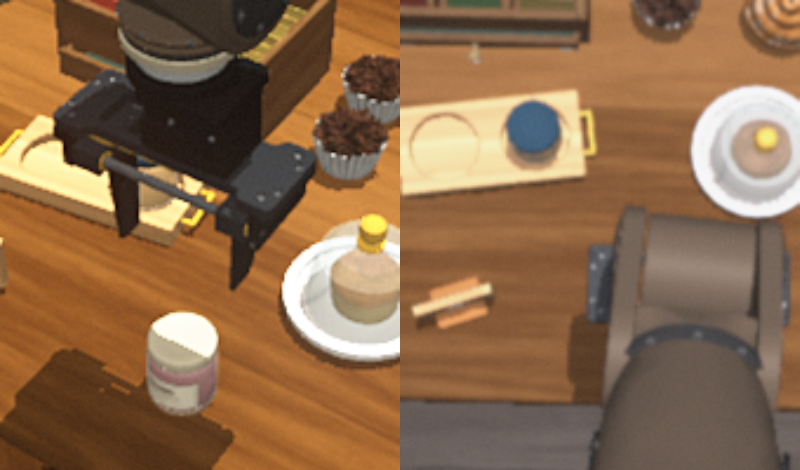

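The blue jar is in the well next to the base. Both views put the cream lid at (429,30.5), so I descend there.

Emit:
apply_moves(increments=[[0,30,1.5,-1,0],[0,35,0,0,0],[0,30,0,0,0],[0,25,0,0,0],[0,12,0,0,0],[0,7,0,0,0],[0,0,0,0,0],[0.6,0,0,0,0],[0.6,0,0,0,0],[0.6,0,0,0,0]])

```text
t: 24.7
eef_pos: [428.8, 30.4, 39.9]
tcp_rot: [-1.584, 1.569, -0.013]
ft_force: [0.2, -0.1, -0.2]
opening: 0.801
```

Emit:
apply_moves(increments=[[0.6,0,0,0,0],[0.6,0,0,0,0],[0.6,0,0,0,0],[0.6,0,0,0,0],[0.6,0,0,0,0]])

```text
t: 25.2
eef_pos: [428.6, 30.3, 39.6]
tcp_rot: [-1.447, 1.57, 0.124]
ft_force: [-1.2, 0.4, 5.5]
opening: 0.604
```

Emit:
apply_moves(increments=[[0.6,-5,0,0,0],[0.6,-15,0,0,0],[0.6,-30,0,0,0],[0.6,-35,0,0,0],[0.6,-35,0,0,0],[0.6,-10,-8,13,0],[0.6,0,-17,27,0],[0.6,0,-17,27,0],[0.6,0,-17,27,0],[0.6,0,-17,27,0]])

```text
t: 26.2
eef_pos: [504.6, 152.4, 169.5]
tcp_rot: [1.688, 1.57, -3.025]
ft_force: [1.0, -0.0, -1.3]
opening: 0.605
```

Emit:
apply_moves(increments=[[0.6,0,-17,27,0],[0.6,0,-17,27,0],[0.6,0,-17,27,0],[0.6,0,-17,27,0],[0.6,0,-12,20,0],[0.6,0,-6.4,10,0],[0.6,0,0,0,0],[0.6,0,0,0,0]])

```text
t: 27.0
eef_pos: [590.2, 288.6, 169.1]
tcp_rot: [2.037, 1.57, -2.676]
ft_force: [-0.4, -0.1, -1.4]
opening: 0.605
```

Run:
```python
from m import *
plan((591,289,60,90),(591,289,49.6,90))
```

```text
t 27.00 p [590.2 288.6 169.1] jaw 90.0 tilt [-0.001 -0.    -1.   ] open 0.605 F [-0.4 -0.1 -1.4] q6 -1.22
 to (591, 289, 60, 90) turn 0.0 then shift [109.1  -0.9   0.5]
 to (591, 289, 49.6, 90) turn 0.0 then shift [10.4 -0.   0. ]
```

Emit:
apply_moves(increments=[[0.6,25,0,0,0],[0.6,30,0,0,0],[0.6,30,0,0,0],[0.6,15,0,0,0],[0.6,8,0,0,0],[0.6,5,0,0,0],[0.6,4,0,0,0],[0.6,0,0,0,0]])

```text
t: 27.8
eef_pos: [591.0, 289.4, 52.8]
tcp_rot: [-1.108, 1.57, 0.463]
ft_force: [0.2, 0.8, -1.5]
opening: 0.604
```

Emit:
apply_moves(increments=[[0.6,1.5,0,0,0],[0.6,1,0,0,0],[0.6,0.5,0,0,0],[0.6,0,0,0,0]])

```text
t: 28.2
eef_pos: [591.0, 289.4, 49.7]
tcp_rot: [-1.093, 1.57, 0.478]
ft_force: [-1.0, -2.1, 1.3]
opening: 0.607
```

Emit:
apply_moves(increments=[[0.4,0,0,0,0],[0.25,0,0,0,0],[0.2,0,0,0,0],[0.2,0,0,0,0],[0.2,-10,0,0,0],[0.2,-30,0,0,0],[0,-40,0,0,0],[0,-40,0,0,0],[0,0,27,-4,0],[0,0,28,-4,0]])

```text
t: 29.2
eef_pos: [535.7, 281.2, 171.2]
tcp_rot: [-1.174, 1.568, 0.396]
ft_force: [-0.9, -0.4, -1.0]
opening: 0.996
```

Emit:
apply_moves(increments=[[0,0,28,-4,0],[0,0,28,-4,0],[0,0,28,-4,0],[0,0,28,-3,0],[0,0,0,0,8],[0,0,0,0,8],[0,0,0,0,8],[0,0,0,0,8],[0,0,0,0,8],[0,0,0,0,8]])

```text
t: 30.2
eef_pos: [423.8, 266.4, 170.1]
tcp_rot: [-0.241, 1.57, 0.486]
ft_force: [0.2, -0.1, 0.2]
opening: 0.997
```

Emit:
apply_moves(increments=[[0,0,0,0,8],[0,0,0,0,8],[0,0,0,0,8],[0,0,0,0,0]])

```text
t: 30.6
eef_pos: [423.9, 266.4, 170.0]
tcp_rot: [0.198, 1.57, 0.51]
ft_force: [0.7, -0.7, 0.2]
opening: 0.998
```

Run:
```python
from m import *
plan((424,266.5,100,17.7),(424,266.5,42,17.7))
s=shot('scene')
cv2.imwrite('pics/l.png',cv2.resize(s['pixels'][150:330,130:330,::-1],None,fx=3.5,fy=3.3,interpolation=cv2.INTER_CUBIC))
```

```text
t 30.60 p [423.9 266.4 170. ] jaw 17.9 tilt [ 0.001  0.    -1.   ] open 0.998 F [ 0.7 -0.7  0.2] q6 0.12
 to (424, 266.5, 100, 17.7) turn 0.2 then shift [70.   0.1  0.1]
 to (424, 266.5, 42, 17.7) turn -0.0 then shift [58. -0. -0.]
```

View pics/l.png

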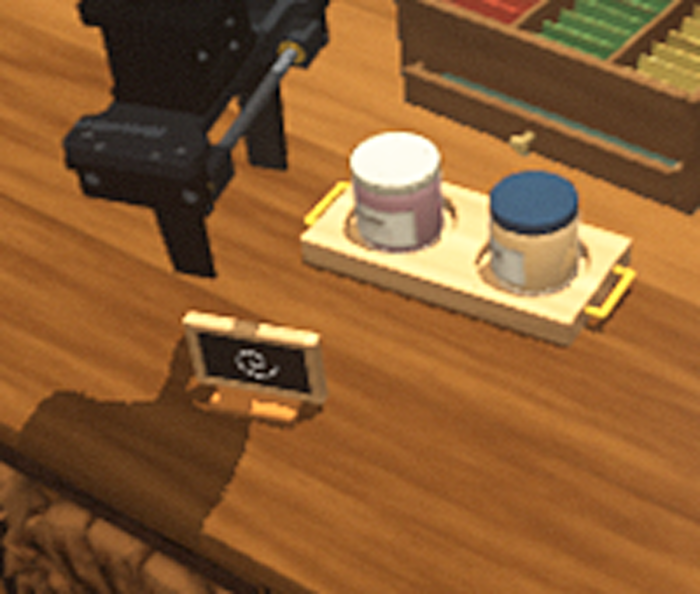

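Both jars stand in their wells. The sign's top bar runs (184,318)–(322,340) in this crop, so I check its yaw against the top view.

Run:
```python
from h import *
s=shot('scene')
g=lambda X,Y:ray(s,130+X/3.5-.35,150+Y/3.3-.35,66)
a,b=g(184,319),g(322,340); d=a-b
print(a,b,(a+b)/2,np.hypot(*d[:2]),np.degrees(np.arctan2(-d[0],d[1])))
```

```text
[407.82097327 306.22707699  66.        ] [438.25754384 224.98340687  66.        ] [423.03925855 265.60524193  66.        ] 86.7578167189533 20.537614502513026
```

Emit:
apply_moves(increments=[[0,30,0,0,-1],[0,35,0,0,0],[0,30,0,0,0],[0,20,0,0,0],[0,9,0,0,0],[0,4,0,0,0],[0.5,0,0,0,0],[0.6,0,0,0,0],[0.7,0,0,0,0],[0.8,0,0,0,0]])

```text
t: 31.7
eef_pos: [424.1, 266.5, 42.0]
tcp_rot: [0.146, 1.57, 0.478]
ft_force: [-0.1, 0.2, -0.8]
opening: 0.716
```

Emit:
apply_moves(increments=[[0.85,0,0,0,0],[0.9,0,0,0,0],[0.95,0,0,0,0],[0.97,0,0,0,0],[0.97,0,0,0,0],[0.97,0,0,0,0],[0.97,0,0,0,0],[0.97,0,0,0,0],[0.97,0,0,0,0],[0.97,0,0,0,0]])

```text
t: 32.7
eef_pos: [423.8, 266.3, 41.3]
tcp_rot: [1.86, 1.571, 2.191]
ft_force: [-0.4, 0.0, -0.1]
opening: 0.105
```

Run:
```python
from m import *
plan((424,266.5,132,0),(473,-54.5,132,0))
```

```text
t 32.70 p [423.8 266.3  41.3] jaw 19.0 tilt [-0.  0. -1.] open 0.105 F [-0.4  0.  -0.1] q6 0.10
 to (424, 266.5, 132, 0) turn 19.0 then shift [-90.7   0.2   0.2]
 to (473, -54.5, 132, 0) turn 0.0 then shift [  -0. -321.   49.]
```

Emit:
apply_moves(increments=[[0.97,0,0,0,0],[0.97,-5,0,0,0],[0.97,-15,0,0,0],[0.97,-25,0,0,0],[0.97,-25,0,0,0],[0.97,-20,0,0,0],[0.97,0,0,0,6],[0.97,0,0,0,7],[0.97,0,0,0,6],[0.97,0,0,0,0]])

```text
t: 33.7
eef_pos: [423.7, 266.3, 131.7]
tcp_rot: [0.63, 1.57, 0.628]
ft_force: [-0.5, 0.5, -0.9]
opening: 0.105
```

Emit:
apply_moves(increments=[[0.97,0,-15,2,0],[0.97,0,-29,4,0],[0.97,0,-29,4,0],[0.97,0,-29,4.5,0],[0.97,0,-29,4.5,0],[0.97,0,-29,4.5,0],[0.97,0,-29,4.5,0],[0.97,0,-29,4.5,0],[0.97,0,-29,4.5,0],[0.97,0,-29,4.5,0]])

```text
t: 34.7
eef_pos: [465.0, -11.6, 131.4]
tcp_rot: [2.671, 1.571, 2.674]
ft_force: [-0.0, 0.3, -1.1]
opening: 0.103
```

Emit:
apply_moves(increments=[[0.97,0,-29,4,0],[0.97,0,-15.5,2,0],[0.97,0,0,0,0],[0.97,0,0,0,0]])

```text
t: 35.1
eef_pos: [470.8, -54.5, 131.3]
tcp_rot: [2.623, 1.57, 2.624]
ft_force: [0.9, 0.9, -1.2]
opening: 0.1
```

Run:
```python
from m import *
plan((471.5,-54,42,0))
c=shot('top','z_top.png');s=shot('scene','z_scene.png')
w=blob(s,(270,230,410,340),(12,30,150),(40,170,255)); print(cv2.minAreaRect(w),cv2.boundingRect(w))
```

```text
t 35.10 p [470.8 -54.5 131.3] jaw 0.0 tilt [-0.  0. -1.] open 0.100 F [ 0.9  0.9 -1.2] q6 -0.26
 to (471.5, -54, 42, 0) turn 0.0 then shift [89.3  0.5  0.7]
((380.3716735839844, 265.2250671386719), (34.15267562866211, 51.46466064453125), 43.72697067260742) (354, 242, 56, 48)
```

The steady 0.10 opening and about 0.9 N of weight show the sign is held. I lower it in front of the base.

Emit:
apply_moves(increments=[[0.97,20,0.5,0.5,0],[0.97,25,0,0,0],[0.97,20,0,0,0],[0.97,12,0,0,0],[0.97,6,0,0,0],[0.97,4,0,0,0],[0.97,2,0,0,0],[0.97,0.5,0,0,0],[0.97,0,0,0,0]])

```text
t: 36.1
eef_pos: [472.0, -53.7, 42.2]
tcp_rot: [-0.131, 1.57, -0.13]
ft_force: [0.8, 0.3, -0.8]
opening: 0.103
```

Emit:
apply_moves(increments=[[0.97,0.5,0,0,0],[0.97,0.3,0,0,0],[0.97,0,0,0,0]])

```text
t: 36.4
eef_pos: [472.1, -53.7, 41.3]
tcp_rot: [-0.109, 1.57, -0.109]
ft_force: [-0.5, -1.0, 3.1]
opening: 0.106
```

Contact with the sideboard. I release gently, rise and back away to the left to leave a clear view.

Emit:
apply_moves(increments=[[0.85,0,0,0,0],[0.75,0,0,0,0],[0.65,0,0,0,0],[0.65,0,0,0,0],[0.65,-15,0,0,0],[0.65,-30,0,0,0],[0.65,-40,0,0,0],[0.4,-40,0,0,0],[0.2,-30,0,0,0],[0,0,30,0,0]])

```text
t: 37.4
eef_pos: [473.5, -25.2, 199.7]
tcp_rot: [-0.22, 1.564, -0.223]
ft_force: [0.4, -0.3, -0.4]
opening: 0.548
```

Emit:
apply_moves(increments=[[0,0,40,0,0],[0,0,40,0,0],[0,0,40,0,0],[0,0,40,0,0],[0,0,40,0,0],[0,0,40,0,0],[0,0,40,0,0],[0,0,40,0,0],[0,0,40,0,0],[0,0,0,0,0]])

```text
t: 38.4
eef_pos: [471.3, 340.0, 195.7]
tcp_rot: [1.33, 1.57, 1.333]
ft_force: [0.3, -0.8, 0.0]
opening: 1.001
```

Run:
```python
from h import *
plan()
c=shot('top');s=shot('scene')
cv2.imwrite('pics/n.png',np.hstack([cv2.resize(s['pixels'][200:340,220:420,::-1],None,fx=2,fy=4,interpolation=cv2.INTER_CUBIC),cv2.resize(c['pixels'][190:330,260:460,::-1],None,fx=2,fy=4,interpolation=cv2.INTER_CUBIC)])[:, :800])
```

```text
t 38.40 p [471.3 340.  195.7] jaw 0.2 tilt [ 0.     0.001 -1.   ] open 1.001 F [ 0.3 -0.8  0. ] q6 0.51
```

View pics/n.png

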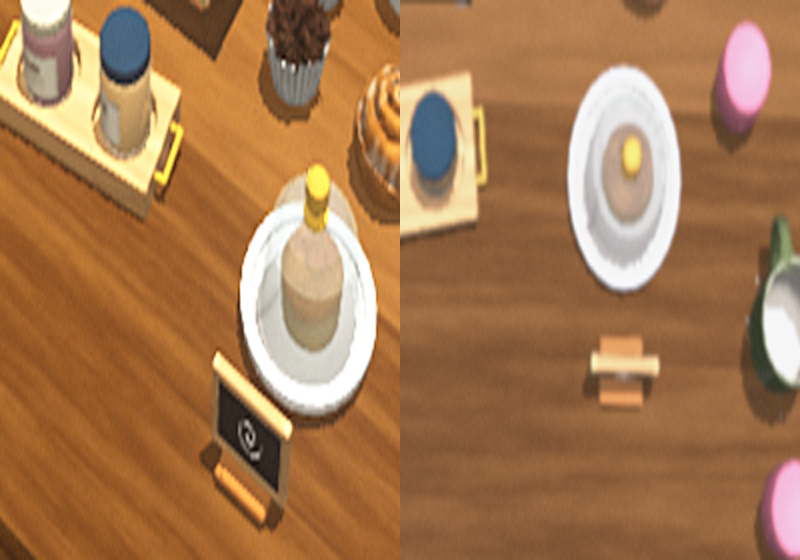

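Run:
```python
from m import *
c=shot('top')
g=lambda X,Y,z:ray(c,260+(X-400)/2-.25,190+Y/4-.4,z).round(1)
print('foot back',g(621,336,10),'front',g(621,407,10),'bar',g(591,364,66),g(659,366,66),'base front',g(624,291,10),'base c',g(624,179,19))
k=blob(c,(350,270,400,298),(12,40,150),(30,140,255)); r=cv2.minAreaRect(k); print(r,[ray(c,*q,66)[:2].round(0).tolist() for q in cv2.boxPoints(r)])
```

```text
foot back [494.8 -51.8  10. ] front [449.3 -52.5  10. ] bar [471.1 -10.3  66. ] [472.2 -94.2  66. ] base front [523.9 -55.3  10. ] base c [595.4 -53.4  19. ]
((372.5, 281.0), (8.0, 35.0), 90.0) [[480.0, -9.0], [482.0, -96.0], [463.0, -96.0], [460.0, -10.0]]
```

Gap about 29 mm, centred to within 1–2 mm, yaw under 1°. I hand in.

```bash
python3 -c "
from h import *
print(env.job_done())"
```

```text
the job is handed in; nothing more can be done
None
```

The breakfast is set out as asked, and I handed the job in at about 38.5 s of robot time. `job_done` gives no verdict, so the results below come from my own checks.

- **Bun and dome:** the bun went onto the marble base first and measured within about 2 mm of the centre. The dome then went over it. It touched down at the expected height, and the pictures show it level inside the lip.
- **Jars:** the blue-lidded jar is in the well next to the base and the cream-lidded jar is in the outer well. Both were upright in the last pictures.
- **Sign:** it stands at about (472, -52), facing straight to the robot's side to within 1°. The gap from its foot to the base is about 29 mm, and it is centred on the base to within 1–2 mm.
- **Bystanders and forces:** I did not touch the mug, muffin, pastry or the pink look-alikes. The highest wrist force reported between moves was about 10 N, as the dome touched down.

Some colour masks failed along the way: the knob in both views, the bun on the base in the scene view, and the cream lid in the top view (hidden by the arm). I read the knob by eye, and the two camera views agreed to about 1 mm. The bun and the cream lid I took from the other camera. No final check disagreed.

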